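# Shut the levitation chamber's hatch and reset the laser interlock

### The job

The laser interlock has tripped because the loading hatch on top of the levitation chamber was left open: push the sliding hatch fully shut by its orange ledge. Then reset the interlock on the control station: with two fingertips press both blue buttons down together, hold them fully down for at least two seconds, then let them come up and draw clear. Do not press the red emergency stop, and leave the bottle, goggles and droplet dispenser where they are.

Things in the scene. Friction and masses are not known exactly. Their poses are not given: they have to be found in the camera images.
- chamber: Levitation chamber, fixed to the bench: aluminium frame, amber windows, footprint 240 x 300 mm, deck 200 mm above the bench. Origin: centre of its underside, z up. The hatch on top slides along chamber y and shuts towards +y. On the deck: guide rails 12 mm high at x = +-74 mm along y, and a yellow door-switch block 22 mm high at x = 45, y = 127 mm.
- hatch (a joint): How far the black sliding hatch (132 x 120 x 5 mm) is open, m: 0 = fully shut against its stop, 0.09 = fully open. Opening moves it along chamber -y. It slides with about 2 N of friction and stays where it is left. Its top face is 207 mm above the bench.
- hatch_ledge (a point): Middle of the upright push face of the orange ledge across the hatch; moves with it. The face looks to chamber -y (push it to +y). 100 mm wide along x, from the hatch's top face 14 mm below this point to 14 mm above it; behind it the ledge slopes down. Nothing stands on the -y side of it. At chamber x = 0; shut, at y = +43 mm.
- station: Interlock control station, fixed to the bench: grey box 104 x 250 mm, top face 70 mm above the bench. Origin: centre of its underside, z up. On top, all at x = -6 mm: red emergency stop at y = -88, right blue button at y = -20, left blue button at y = +44, key switch at y = +96 mm (key 28 mm high). Small lamps at x = +36 mm, 7 mm high.
- reset_left_top (a point): Centre of the top of the left blue reset button (27 mm diameter cap, 87 mm above the bench when up, standing 11 mm proud of its steel bezel). It moves down with the button.
- reset_right_top (a point): Centre of the top of the right blue reset button, the same as the left one; the two are 64 mm apart centre to centre, on a line along the station's y axis.
- reset_left (a joint): How far the left blue button is pressed, m: 0 = up, 0.006 = fully down. Springs back by itself; 1.5 N starts it moving, about 5 N holds it fully down.
- reset_right (a joint): How far the right blue button is pressed, m: as for the left one.
- estop (a joint): How far the red mushroom emergency stop is pressed, m: 0 = up, 0.006 = down. Not to be pressed.
- estop_top (a point): Centre of the top of the red emergency stop (40 mm diameter mushroom on a yellow disc, top 106 mm above the bench), at the station's -y end, 68 mm from the right blue button.
- bottle: Loose amber sample jar with a black cap, 42 mm diameter, 85 mm high, standing on the robot's side of the station. Origin: centre of its underside. Leave alone.
- goggles: Loose laser goggles with green lenses and open grey temples, about 115 x 150 x 46 mm high, standing beyond the station. Origin: centre of the underside; the lenses, at +x, lie along y. Leave alone.
- dispenser: Loose black droplet dispenser with a white syringe and blue tip, about 38 x 205 x 36 mm high, lying along its y axis beyond the chamber. Origin: on its underside. Leave alone.

How it is judged:
By the outcome, as a careful person would: the job done as asked, in the order asked, and still so for the second after the job is handed in, with the robot touching nothing.
It also fails if it takes over 51 s, if anything falls off the work surface, if the arm or the gripper's body presses on something with over 40 N, if the wrist force passes 120 N, or if a joint passes its speed limit or range.

### The arm

A 7-joint arm with a two-finger parallel gripper is mounted at the origin on the work surface. World frame = base frame: x ahead of the robot, y to its left, z up, the work surface at z = 0. Lengths are in m, angles in rad, forces in N, time in s.
With the tool pointing down it reaches from about 0.425 to 0.95 m from the base axis. Payload 4.7 kg.
Tool frame: the origin (TCP) lies midway between the tips of the shut fingers; the grasp point (between the pads) lies behind it (arm.pinch_z is the z of the grasp point in the tool frame, in m); z points along the fingers, y is the line along which they close (so a half turn about z gives the same grasp; the last joint's range is limited). The gripper opens to 85 mm and grips with 20 to 120 N. Pads are 22 mm wide; open, the fingers measure 114 mm over their backs; the gripper's body (76 mm by 85 mm) begins 54 mm behind the grasp point. The pads swing forward as they close: fully open they stand 13 mm farther back than shut.
Start: joints at [-0.029, 0.469, -0.049, 1.532, 0.024, 1.141, -0.082], TCP at [0.675, 0, 0.205] pointing down, gripper open.
Joint ranges: [-2.59, 2.59], [-0.33, 1.99], [-1.39, 1.29], [0.1, 2.45], [-1.04, 4.18], [0.21, 1.99], [-2.66, 2.66]. Speed limits (rad/s): [2.57, 2.57, 3.14, 3.14, 3.14, 3.14, 3.14].

### API

Orientations are given as a 3x3 rotation matrix whose columns are the frame's x, y, z axes.
In Python, from plant import arm gives the robot as it stands.
- The arm moves only by the tool apply_moves, never from a script. Its argument "steps" is one flat list of numbers, 6 for each row, row after row: the shift along the tool's x, y, z in cm, then the turn, a rotation vector about the tool's x, y, z in degrees. In form: [x, y, z, rx, ry, rz, x, y, z, rx, ry, rz, ...]. A call has 1 to 10 rows; each row is the pose to reach, as a shift and turn from the pose commanded when the call began, along the tool's axes at that moment; what a row does not reach only later rows make up. A row lasts 1/8 s, in which the tool goes at most 62.5 mm and 10.7 degrees, less where a joint would pass 70% of its speed; a pose out of reach is approached as far as the arm can. A call with a gripper value outside its range is refused whole. "fingers" is the opening in per cent of the stroke, from 0 (shut) to 100 (fully open), set as the call begins (left out, the last holds). The fingers move at their own pace and stop on an object; the grip force is fixed at half the most. Time passes only in rows, so rows that repeat a pose let the fingers close. It gives the time, the measured TCP pose, the force, the opening and the grip force at its end, in the units of the state.
- arm.observe(): the state, without advancing time (a new reading comes with each control period).
- arm.get_image(name): name is "scene" or "side" or "wrist"; returns the picture (480x640x3 uint8, blue, green, red); there is no depth.
- arm.camera_info(name): a dict with "fx", "fy", "cx", "cy" (pixels), "world_to_cam" (4x4, takes a point from world to camera coordinates); the wrist camera has in their place "mount" (4x4, takes a point from camera to tool coordinates, whose origin is the TCP and whose axes are the flange's). Camera axes: x right, y down, z forward; pixel columns grow to the right and rows downward; lengths in m; the calibration is good to about 2 mm. A picture is of the moment at which its call begins: read the wrist's pose just before it. camera_info takes no time and is no camera call.
- arm.sign_off(): hands the job in; it is judged then, once.
Trained networks look in the newest picture that a camera, given by its name, has taken for a name from the list of things; names that differ only in an ending like _2 or _b are one class to them, and where a whole thing is asked for, a point or a joint stands for the part that bears it (a point fixed in the world has none). Each returns a list of dicts, best first, with "p" (0 to 1); they miss things now and then, are a little off and sometimes report something else, mostly with a low value. They report only what shows in the picture. A call takes as long as a camera call.
- arm.search_frame(camera, target): "position" ([row, column] in pixels, amid what is visible of it).
- arm.pinpoint(camera, target): "position" ([row, column] in pixels: a listed point, or the origin of a listed thing).
The state is a dict: "clock": time; "joint_positions": joint angles; "joint_vel": joint speeds; "effort": joint torques, N m; "ee_pos": TCP position; "tool_rot": TCP orientation; "force": force on the tool from outside, world axes, zero at the start; "torque": the same for the moment, N m; "grip_width": finger opening in m; "grip_force": force on a finger pad.
Only numpy, scipy, OpenCV 4.12 (cv2) and the standard library are available. Lean on these libraries where they do the work, as an engineer would, in place of code of your own. Each camera call takes 0.05 s, during which the arm holds its last target. There are 200 camera calls.

## Working session

There is one attempt and no reset: what is moved stays moved. The work goes in short steps, Python scripts to look and compute and a tool call to move; the robot and the scene stay as the last step left them, time stands still between calls to the robot, and variables do not carry over. Pictures are saved under pics/ and viewed, at most 10 in all, crops included, and the job is handed in when it is done.

Besides the shell and the picture viewer there is one more tool, called after "Call:" as name(argument=value, ...), one argument or row to a line, values as JSON. apply_moves: Moves the arm, as the interface text tells. Its arguments: {"type":"object","properties":{"steps":{"type":"array","items":{"type":"number"}},"fingers":{"type":"number"}},"required":["steps"]}

```bash
mkdir -p pics; python3 - <<'E'
from plant import arm
import cv2
s=arm.observe();print(s['clock'],s['ee_pos'],s['tool_rot'],arm.pinch_z,s['grip_width'])
for c in('scene','side'):
    cv2.imwrite(f'pics/{c}0.png',arm.get_image(c))
    for t in('chamber','hatch_ledge','station','reset_left_top','reset_right_top','estop_top','bottle','goggles','dispenser'):
        r=arm.pinpoint(c,t);print(c,t,[(list(map(int,q['position'])),round(q['p'],2)) for q in r[:2]])
print(arm.observe()['clock'])
E
```

```text
0.0 [6.74369366e-01 6.90542642e-06 2.03651772e-01] [[-2.65047801e-05  9.99998129e-01 -1.93430257e-03]
 [ 9.99999998e-01  2.63782138e-05 -6.54580250e-05]
 [-6.54068791e-05 -1.93430430e-03 -9.99998127e-01]] -0.0187 0.08554757599597672
scene chamber []
scene hatch_ledge [([320, 313], 0.85)]
scene station [([174, 329], 0.84), ([178, 332], 0.3)]
scene reset_left_top [([179, 335], 0.57)]
scene reset_right_top []
scene estop_top [([320, 314], 0.4)]
scene bottle [([189, 375], 0.69)]
scene goggles []
scene dispenser [([355, 244], 0.63), ([322, 310], 0.63)]
side chamber []
side hatch_ledge [([273, 420], 0.8)]
side station []
side reset_left_top [([220, 231], 0.59)]
side reset_right_top [([207, 201], 0.42)]
side estop_top [([189, 166], 0.72)]
side bottle [([181, 246], 0.42)]
side goggles []
side dispenser [([190, 167], 0.71), ([396, 406], 0.69)]
1.0
```

```bash
python3 -c "
import cv2,numpy as np
a=cv2.imread('pics/scene0.png');b=cv2.imread('pics/side0.png')
print(a.shape)"; ls
```

```text
(480, 640, 3)
pics
```

View pics/scene0.png

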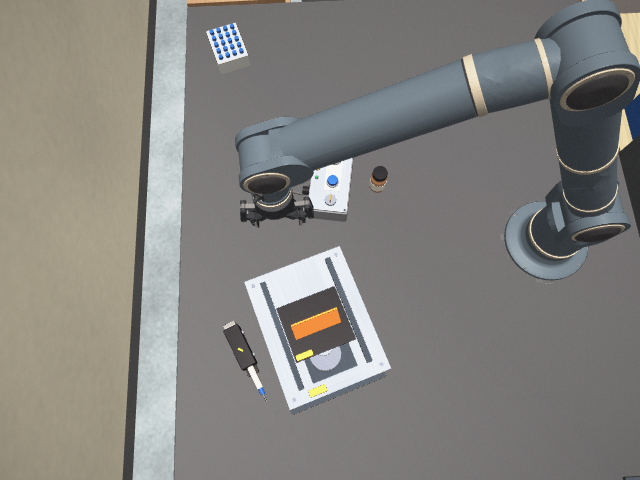

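View pics/side0.png

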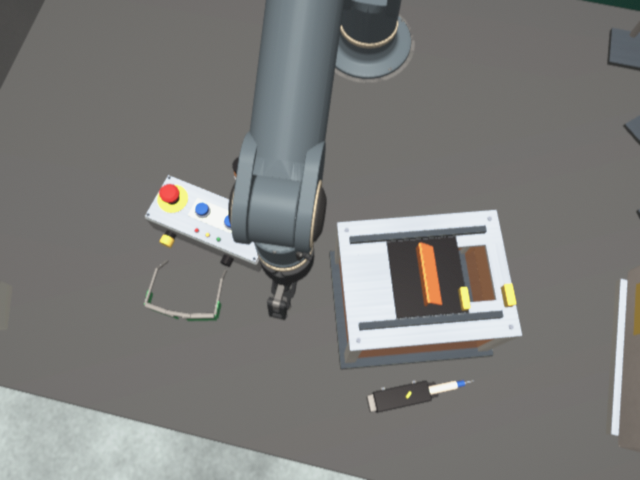

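```bash
cat > h.py <<'E'
from plant import arm
import numpy as np
from scipy.optimize import least_squares
def proj(c,P):
    i=arm.camera_info(c);P=np.c_[P,np.ones(len(P))]@np.array(i['world_to_cam']).T
    return np.c_[i['fx']*P[:,0]/P[:,2]+i['cx'],i['fy']*P[:,1]/P[:,2]+i['cy']]
def world(p,L):
    c,s=np.cos(p[2]),np.sin(p[2]);L=np.atleast_2d(L)
    return np.c_[p[0]+c*L[:,0]-s*L[:,1],p[1]+s*L[:,0]+c*L[:,1],L[:,2]]
def fit(obs,p0):
    def f(p): return np.concatenate([(proj(c,world(p,[l]))[0]-uv) for c,l,uv in obs])
    r=least_squares(f,p0,loss='soft_l1',x_scale=[.1,.1,.1]);print(r.x,'res',f(r.x).reshape(-1,2).round(1).tolist());return r.x
E
python3 - <<'E'
from h import *
C=[(.12,-.15,.2),(-.12,-.15,.2),(-.12,.15,.2),(.12,.15,.2),(.045,.127,.222)]
o=[('scene',l,u) for l,u in zip(C,[(246,283),(340,248),(390,368),(293,409),(317,391)])]
o+=[('side',l,u) for l,u in zip(C,[(345,347),(338,220),(502,213),(518,328),(509,294)])]
p=fit(o,[.6,.3,0]); print('deg',np.degrees(p[2]))
for y in (.043,-.047): print(proj('scene',world(p,[0,y,.221])),proj('side',world(p,[0,y,.221])))
o=[('side',(-.006,-.088,.106),(169,193)),('side',(-.006,-.02,.087),(202,209)),('side',(-.006,.044,.087),(230,221)),
('scene',(-.006,.044,.087),(332,181)),('side',(-.052,-.125,.07),(166,179)),('side',(.052,-.125,.07),(148,215)),('scene',(-.052,.125,.07),(346,214))]
q=fit(o,[.6,-.2,0]);print('deg',np.degrees(q[2]));print(world(q,[[-.006,-.088,.106],[-.006,-.02,.087],[-.006,.044,.087],[-.006,.096,.098]]))
for c in('scene','side'):print(np.linalg.inv(arm.camera_info(c)['world_to_cam'])[:3,3])
E
```

```text
[0.60762343 0.2138659  0.31624094] res [[-8.2, -3.6], [1.7, -7.4], [7.0, 3.7], [-7.0, 8.2], [0.0, 0.2], [-0.9, 8.7], [-7.1, -3.7], [-1.1, -9.7], [10.9, 12.1], [1.4, -1.1]]
deg 18.11927130053002
[[322.78846793 342.5961888 ]] [[454.50925294 270.46723355]]
[[306.98110277 301.66839176]] [[400.19045911 274.81519512]]
[ 0.54923285 -0.20594322 -0.15223368] res [[-0.6, 0.0], [-0.1, -0.1], [1.3, -0.7], [-1.1, -0.3], [1.3, -4.2], [-4.8, 3.7], [0.1, 0.7]]
deg -8.722347461583599
[[ 0.52995737 -0.29201561  0.106     ]
 [ 0.54026932 -0.22480204  0.087     ]
 [ 0.54997469 -0.16154221  0.087     ]
 [ 0.5578603  -0.1101436   0.098     ]]
[0.60381235 0.37566599 1.27812389]
[0.87984918 0.09584379 1.07477907]
```

```bash
python3 - <<'E'
from h import *
C=[(.12,-.15,.2),(-.12,-.15,.2),(-.12,.15,.2),(.12,.15,.2),(.045,.127,.222)]
U=[(246,283),(340,248),(390,368),(293,409),(317,391)];V=[(345,347),(338,220),(502,213),(518,328),(509,294)]
for s in (.93,.9,.88):
    K=[(a*s,b*s,c) for a,b,c in C[:4]]+C[4:]
    p=fit([('scene',l,u) for l,u in zip(K,U)]+[('side',l,u) for l,u in zip(K,V)],[.6,.2,.3])
def g(y): return np.concatenate([proj('scene',world(p,[0,y[0],.221]))[0]-(313,320),proj('side',world(p,[0,y[0],.221]))[0]-(420,273)])
r=least_squares(g,[0],x_scale=.01);y=r.x[0];print('ledge y',y,r.fun,np.degrees(p[2]))
print('start',world(p,[0,y-.05,.28]),'face',world(p,[0,y,.221]),'end',world(p,[0,.043,.215]))
E
```

```text
[0.60657909 0.21257605 0.29918072] res [[-1.7, -2.3], [1.7, -2.0], [0.8, 0.9], [-5.8, 0.2], [-0.6, -0.4], [3.2, 0.6], [-0.3, -1.7], [-5.5, -4.3], [1.8, 8.2], [0.5, -0.6]]
[0.60655411 0.21332874 0.30837667] res [[0.2, 0.0], [0.2, 0.6], [-1.2, -0.9], [-4.1, -2.1], [0.0, -0.1], [6.9, -1.0], [2.4, 0.8], [-7.9, -2.8], [-0.4, 5.4], [1.0, -1.2]]
[0.60639694 0.21332175 0.3072404 ] res [[1.8, 0.8], [-0.2, 2.2], [-2.9, -1.8], [-3.5, -4.1], [0.0, -0.1], [8.6, -2.8], [4.3, 1.8], [-9.3, -1.4], [-2.5, 4.1], [1.0, -1.2]]
ledge y -0.011163147316560488 [ 0.81360136 -2.58362517  1.65662532 -0.75440786] 17.60357843355422
start [[0.62489448 0.15502276 0.28      ]] face [[0.609773   0.20268135 0.221     ]] end [[0.59339247 0.25430814 0.215     ]]
```

Call:
apply_moves(
  steps=[0,0,-6,0,0,0,3,-1,-7.6,0,0,-4,8,-3,-7.6,0,0,-11,13,-4.5,-7.6,0,0,-17.6,15.5,-4.9,-7.6,0,0,-17.6,15.5,-4.9,-7.6,0,0,-17.6,15.5,-4.9,-7.6,0,0,-17.6,15.5,-4.9,-7.6,0,0,-17.6],
  fingers=0,
)

```text
clock: 2.0
ee_pos: [0.6265, 0.153, 0.2806]
tool_rot: [[-0.3, 0.954, 0.0], [0.954, 0.3, -0.001], [-0.001, -0.0, -1.0]]
force: [0.1, -0.5, -0.8]
grip_width: 0.0002
grip_force: 0.0
```

```bash
python3 - <<'E'
from h import *
import cv2
s=arm.observe();print(s['clock'],s['ee_pos'],s['tool_rot'].round(3) if hasattr(s['tool_rot'],'round') else s['tool_rot'],s['grip_width'],s['force'])
a=arm.get_image('side');w=arm.get_image('wrist')
cv2.imwrite('pics/c1.png',np.hstack([cv2.resize(a[150:400,300:560],(400,400)),cv2.resize(w,(400,400))]))
i=arm.camera_info('wrist')
for t in('hatch_ledge',):print(arm.pinpoint('wrist',t)[:2],i)
E
```

```text
2.0 [0.62647933 0.15295835 0.28058332] [[-0.3    0.954  0.   ]
 [ 0.954  0.3   -0.001]
 [-0.001 -0.    -1.   ]] 0.0001639755738101013 [ 0.138526   -0.45717821 -0.75654326]
[{'position': [176.9, 322.1], 'p': 0.63}] {'fx': 340.6788857949697, 'fy': 340.6788857949697, 'cx': 321.15757019937, 'cy': 244.50062784500443, 'mount': array([[-3.44924620e-04, -9.46455856e-01, -3.22833075e-01,
         8.31836571e-02],
       [ 9.99999659e-01, -5.68555003e-04,  5.98413622e-04,
         3.54771475e-04],
       [-7.49920436e-04, -3.22832758e-01,  9.46455729e-01,
        -1.68515202e-01],
       [ 0.00000000e+00,  0.00000000e+00,  0.00000000e+00,
         1.00000000e+00]])}
```

View pics/c1.png

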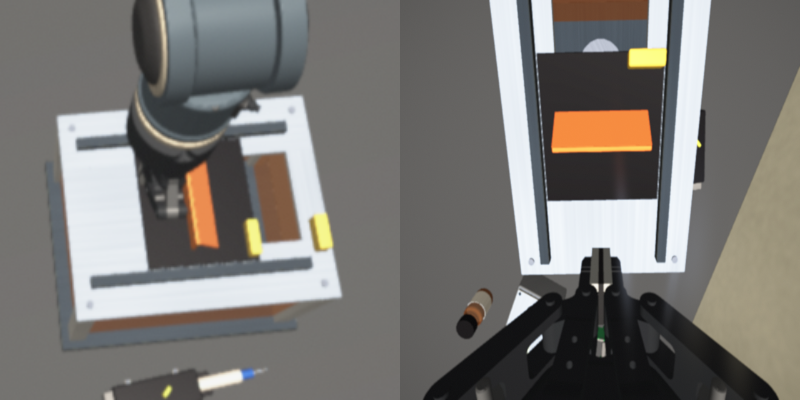

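```bash
cat >> h.py <<'E'
def wrist(px,z,s):
    i=arm.camera_info('wrist');M=np.array(i['mount']);R=np.array(s['tool_rot'])
    d=M[:3,:3]@[(px[1]-i['cx'])/i['fx'],(px[0]-i['cy'])/i['fy'],1];o=R@M[:3,3]+s['ee_pos'];d=R@d
    return o+d*(z-o[2])/d[2]
E
python3 - <<'E'
from h import *
s=arm.observe();R=np.array(s['tool_rot'])
for px in([176.9,322.1],):
    P=wrist(px,.221,s);print(P,R.T@(P-s['ee_pos']))
E
```

```text
[0.61155353 0.20440766 0.221     ] [0.05269493 0.00113992 0.05964897]
```

Call:
apply_moves(
  steps=[0,0,3.5,0,0,0,0,0,6.5,0,0,0,0.5,0,6.5,0,0,0,2.5,0,6.5,0,0,0,3.5,0,6.5,0,0,0,4.3,0,6.5,0,0,0,5,0,6.5,0,0,0,6,0,6.5,0,0,0,7,0,6.5,0,0,0,8,0,6.5,0,0,0],
)

```text
clock: 3.4
ee_pos: [0.6016, 0.232, 0.2157]
tool_rot: [[-0.302, 0.953, 0.0], [0.953, 0.302, 0.0], [0.0, 0.0, -1.0]]
force: [-0.4, -0.2, 0.3]
grip_width: 0.0002
grip_force: 0.0
```

Call:
apply_moves(
  steps=[0.4,0,0,0,0,0,0.8,0,0,0,0,0,1,0,0,0,0,0,1.2,0,0,0,0,0,1.2,0,0,0,0,0],
)

```text
clock: 4.03
ee_pos: [0.5982, 0.2427, 0.2157]
tool_rot: [[-0.302, 0.953, 0.0], [0.953, 0.302, 0.0], [0.0, 0.0, -1.0]]
force: [0.4, 1.0, 0.5]
grip_width: 0.0003
grip_force: 0.0
```

Call:
apply_moves(
  steps=[0.3,0,0,0,0,0,0.5,0,0,0,0,0,0.7,0,0,0,0,0],
)

```text
clock: 4.4
ee_pos: [0.596, 0.2496, 0.2157]
tool_rot: [[-0.302, 0.953, 0.0], [0.953, 0.302, 0.0], [0.0, 0.0, -1.0]]
force: [0.4, -0.5, 0.4]
grip_width: 0.0
grip_force: 0.0
```

```bash
python3 - <<'E'
from h import *
import cv2
s=arm.observe();print(s['ee_pos'],s['force'])
a=arm.get_image('side');w=arm.get_image('wrist')
cv2.imwrite('pics/c2.png',np.hstack([cv2.resize(a[150:400,300:560],(400,400)),cv2.resize(w,(400,400))]))
E
```

```text
[0.59601892 0.24958917 0.21574738] [ 0.39765342 -0.47742381  0.3502316 ]
```

View pics/c2.png

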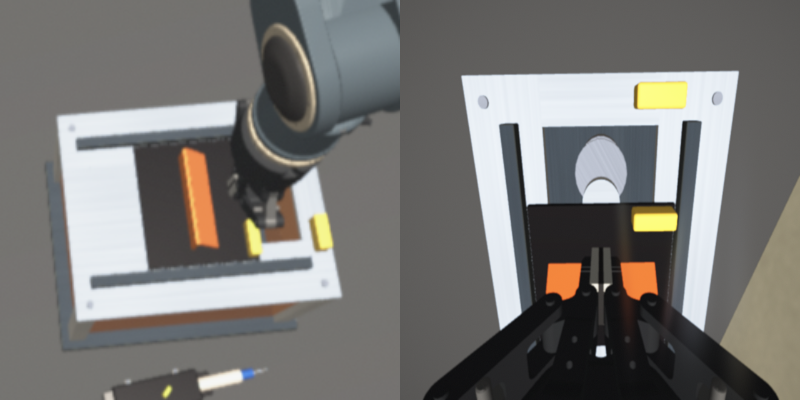

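```bash
python3 - <<'E'
from h import *
import cv2
w=arm.get_image('wrist');s=arm.observe();print(arm.pinpoint('wrist','hatch_ledge'),arm.pinpoint('side','hatch_ledge'),s['force'])
i=arm.camera_info('wrist');T=np.linalg.inv(i['mount'])
for k,d in enumerate((0,-.0187,-.04)):
  for x in(-.011,.011):
    p=T@[x,0,d,1];u=(int(round(4*(i['fx']*p[0]/p[2]+i['cx']-240))),int(round(4*(i['fy']*p[1]/p[2]+i['cy']-240))))
    if x<0:w2=cv2.resize(w[240:390,240:400],None,fx=4,fy=4,interpolation=cv2.INTER_CUBIC) if k==0 else w2
    cv2.circle(w2,u,5,[(0,0,255),(0,255,0),(255,0,0)][k],2);print(d,x,u)
cv2.imwrite('pics/c3.png',w2[:600])
E
```

```text
[] [{'position': [272.1, 422.4], 'p': 0.92}] [-0.0806921   0.17700012  0.00744104]
0 -0.011 (321, 267)
0 0.011 (321, 122)
-0.0187 -0.011 (321, 341)
-0.0187 0.011 (321, 183)
-0.04 -0.011 (321, 445)
-0.04 0.011 (321, 270)
```

View pics/c3.png

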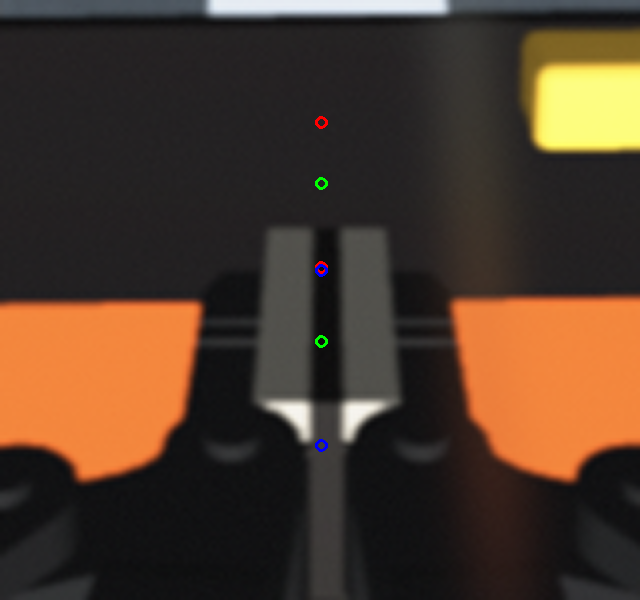

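Call:
apply_moves(
  steps=[0,0,-3,0,0,0,-2,0,-3.5,0,0,0,-6,0,-3.5,0,0,0,-9.3,0,-3.5,0,0,0,-9.3,0,-2,0,0,0,-9.3,0,0,0,0,0,-9.3,0,0,0,0,0],
)

```text
clock: 5.52
ee_pos: [0.6224, 0.1604, 0.2129]
tool_rot: [[-0.303, 0.953, -0.005], [0.953, 0.303, -0.001], [0.0, -0.005, -1.0]]
force: [-1.2, -0.5, -0.5]
grip_width: -0.0001
grip_force: 0.0
```

```bash
python3 - <<'E'
from h import *
import cv2
s=arm.observe();print(s['ee_pos'],s['force'],s['grip_width'],s['joint_positions'])
R=np.array(s['tool_rot']);out=[]
for c in('side','scene'):
    a=arm.get_image(c)
    Q=proj(c,np.array([s['ee_pos']+R@[0,0,d] for d in(0,-.0187,-.04)]));print(c,Q)
    u=Q[0].astype(int);x0,y0=u[0]-50,u[1]-75
    b=cv2.resize(a[y0:y0+150,x0:x0+100],None,fx=4,fy=4,interpolation=cv2.INTER_CUBIC)
    for q,k in zip(Q,[(0,0,255),(0,255,0),(255,0,0)]):cv2.circle(b,tuple(int(v) for v in (q-[x0,y0])*4),4,k,1)
    out.append(b)
cv2.imwrite('pics/c4.png',np.hstack(out))
E
```

```text
[0.62242336 0.16036233 0.21293746] [-1.1987461  -0.50059702 -0.49651507] -0.0001412382457475524 [-0.20319234  0.41804534 -0.15812087  1.59555012  0.06984535  1.13873527
 -0.06988768]
side [[394.23263025 275.01140475]
 [395.73657684 272.02242669]
 [397.52571316 268.46665599]]
scene [[306.7970959  298.24761405]
 [306.50690293 296.46215886]
 [306.1642604  294.35400001]]
```

View pics/c4.png

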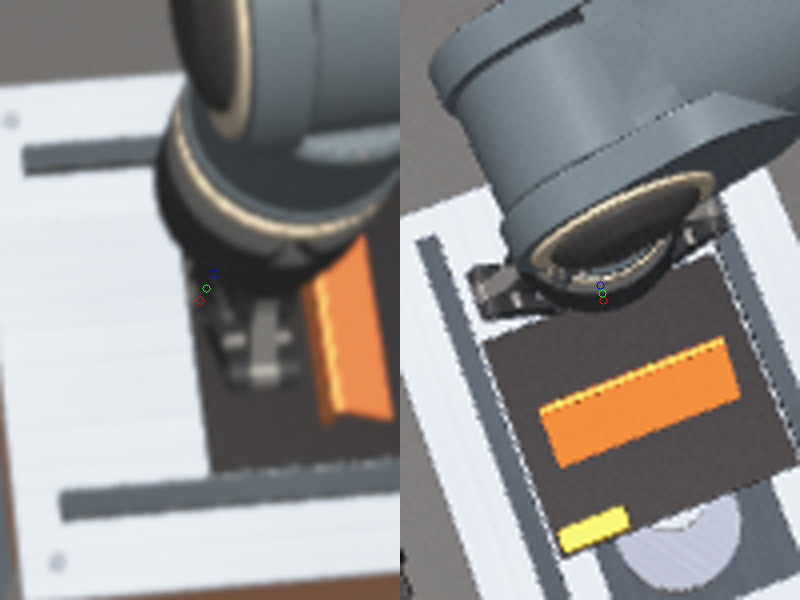

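Call:
apply_moves(
  steps=[0,0,0,0,0,0,0,0,0.3,0,0,0,0,0,0.6,0,0,0,0,0,0.8,0,0,0],
)

```text
clock: 6.12
ee_pos: [0.6241, 0.1608, 0.2075]
tool_rot: [[-0.302, 0.953, -0.0], [0.953, 0.302, -0.0], [0.0, -0.0, -1.0]]
force: [-0.0, -0.3, -0.3]
grip_width: 0.0004
grip_force: 0.0
```

Call:
apply_moves(
  steps=[0,0,0.2,0,0,0,0,0,0.4,0,0,0,0,0,0.4,0,0,0],
)

```text
clock: 6.5
ee_pos: [0.6241, 0.1607, 0.2035]
tool_rot: [[-0.302, 0.953, -0.0], [0.953, 0.302, -0.0], [0.0, -0.0, -1.0]]
force: [0.2, -0.2, -0.1]
grip_width: 0.0002
grip_force: 0.0
```

Call:
apply_moves(
  steps=[0,0,0.2,0,0,0,0,0,0.4,0,0,0,0,0,0.6,0,0,0,0,0,0.8,0,0,0,0,0,0.8,0,0,0],
)

```text
clock: 7.12
ee_pos: [0.6241, 0.1607, 0.1955]
tool_rot: [[-0.302, 0.953, -0.0], [0.953, 0.302, -0.0], [-0.0, -0.0, -1.0]]
force: [-0.3, -0.7, 0.3]
grip_width: 0.0
grip_force: 0.0
```

Call:
apply_moves(
  steps=[0,0,0.2,0,0,0,0,0,0.4,0,0,0,0,0,0.6,0,0,0,0,0,0.6,0,0,0],
)

```text
clock: 7.62
ee_pos: [0.6241, 0.1607, 0.1895]
tool_rot: [[-0.302, 0.953, -0.0], [0.953, 0.302, -0.0], [0.0, -0.0, -1.0]]
force: [0.2, -0.8, 0.1]
grip_width: 0.0
grip_force: 0.0
```

```bash
python3 - <<'E'
from h import *
import cv2
s=arm.observe();R=np.array(s['tool_rot'])
r=arm.get_image('wrist');P=arm.pinpoint('wrist','hatch_ledge');print(P,[R.T@(wrist(p['position'],.221,s)-s['ee_pos']) for p in P])
cv2.imwrite('pics/c5.png',r)
E
```

```text
[{'position': [227.6, 322.5], 'p': 0.72}] [array([ 0.04391728,  0.00100442, -0.03153175])]
```

View pics/c5.png

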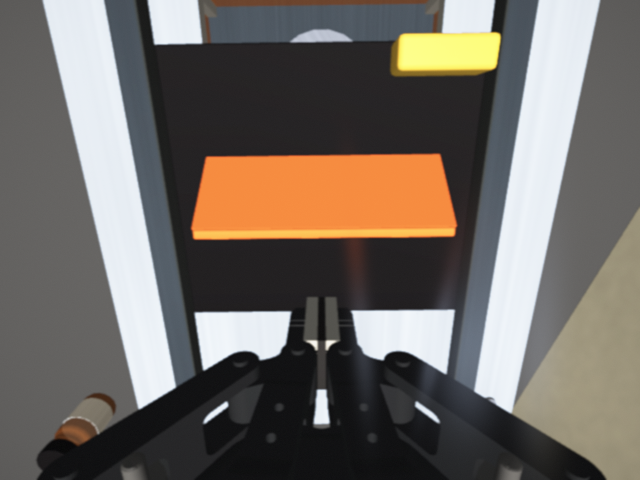

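Call:
apply_moves(
  steps=[0,0,0.2,0,0,0,0,0,0.4,0,0,0,0,0,0.6,0,0,0,0,0,0.6,0,0,0],
)

```text
clock: 8.22
ee_pos: [0.6241, 0.1606, 0.1834]
tool_rot: [[-0.302, 0.953, -0.0], [0.953, 0.302, -0.0], [-0.0, -0.0, -1.0]]
force: [0.5, 0.5, 0.4]
grip_width: -0.0002
grip_force: 0.0
```

Call:
apply_moves(
  steps=[0,0,0.15,0,0,0,0,0,0.3,0,0,0,0,0,0.45,0,0,0,0,0,0.45,0,0,0],
)

```text
clock: 8.72
ee_pos: [0.6243, 0.1608, 0.1805]
tool_rot: [[-0.302, 0.953, 0.001], [0.953, 0.302, 0.0], [-0.0, 0.001, -1.0]]
force: [-1.5, -1.8, 5.6]
grip_width: 0.0003
grip_force: 2.8
```

Call:
apply_moves(
  steps=[0,0,-0.8,0,0,0,0,0,-0.9,0,0,0,1,0,-0.9,0,0,0,2,0,-0.9,0,0,0,3,0,-0.9,0,0,0,3.6,0,-0.9,0,0,0,4.2,0,-0.9,0,0,0,5,0,-0.9,0,0,0,5.8,0,-0.9,0,0,0],
)

```text
clock: 9.85
ee_pos: [0.6063, 0.2158, 0.188]
tool_rot: [[-0.302, 0.953, -0.001], [0.953, 0.302, -0.001], [-0.001, -0.001, -1.0]]
force: [-0.7, -4.5, 0.4]
grip_width: -0.0003
grip_force: 1.5
```

Call:
apply_moves(
  steps=[0.7,0,0,0,0,0,1.4,0,0,0,0,0,2,0,0,0,0,0,2.3,0,0,0,0,0,2.5,0,0,0,0,0],
)

```text
clock: 10.48
ee_pos: [0.5991, 0.2402, 0.1882]
tool_rot: [[-0.303, 0.953, 0.0], [0.953, 0.303, 0.0], [0.0, 0.0, -1.0]]
force: [-1.5, -2.5, -0.1]
grip_width: -0.0002
grip_force: 1.1
```

Call:
apply_moves(
  steps=[0.2,0,0,0,0,0,0.4,0,0,0,0,0,0.6,0,0,0,0,0],
)

```text
clock: 10.85
ee_pos: [0.5976, 0.2446, 0.1883]
tool_rot: [[-0.302, 0.953, 0.0], [0.953, 0.302, -0.002], [-0.002, -0.0, -1.0]]
force: [0.4, -5.8, 0.9]
grip_width: -0.0001
grip_force: 2.9
```

Call:
apply_moves(
  steps=[0.2,0,0,0,0,0,0.4,0,0,0,0,0,0.4,0,0,0,0,0],
)

```text
clock: 11.22
ee_pos: [0.5976, 0.2445, 0.1883]
tool_rot: [[-0.299, 0.954, 0.001], [0.954, 0.299, -0.006], [-0.006, -0.001, -1.0]]
force: [-0.1, -10.7, 1.6]
grip_width: -0.0
grip_force: 4.8
```

Call:
apply_moves(
  steps=[-1.5,0,0,0,0,0,-3.5,0,-3,0,0,0,-5,0,-8,0,0,0,-9,-2,-9,0,0,-8,-14,-5,-9,0,0,-17,-19,-8,-9,0,0,-26,-24,-11,-9,0,0,-35,-30,-14,-9,0,0,-44,-35,-16,-9,0,0,-53,-40.1,-18.2,-9,0,0,-63.5],
  fingers=58,
)

```text
clock: 12.48
ee_pos: [0.5447, -0.1882, 0.2791]
tool_rot: [[-0.988, 0.152, 0.004], [0.152, 0.988, 0.001], [-0.003, 0.001, -1.0]]
force: [0.6, 0.3, 0.5]
grip_width: 0.0493
grip_force: 0.0
```

Call:
apply_moves(
  steps=[0,0,0,0,0,0,0,0,0,0,0,0,0,0,5,0,0,0,0,0,8,0,0,0,0,0,8,0,0,0,0,0,8,0,0,0],
)

```text
clock: 13.22
ee_pos: [0.5455, -0.1857, 0.1998]
tool_rot: [[-0.988, 0.156, 0.003], [0.156, 0.988, -0.0], [-0.003, 0.0, -1.0]]
force: [-0.2, -0.1, 0.7]
grip_width: 0.0497
grip_force: 0.0
```

```bash
python3 - <<'E'
from h import *
import cv2
s=arm.observe();R=np.array(s['tool_rot']);print(s['ee_pos'],R.round(3),s['grip_width'])
a=arm.get_image('side');w=arm.get_image('wrist')
cv2.imwrite('pics/c6.png',np.hstack([cv2.resize(a[170:400,300:560],(320,283)),np.zeros((283,10,3),np.uint8),cv2.resize(w,(377,283))]))
cv2.imwrite('pics/c6.png',np.vstack([w,np.hstack([a[200:320,100:270],a[200:320,330:530],np.zeros((120,270,3),np.uint8)])]))
for t,z in(('reset_left_top',.087),('reset_right_top',.087),('estop_top',.106)):
    for p in arm.pinpoint('wrist',t):
        P=wrist(p['position'],z,s);print(t,p,P,(R.T@(P-s['ee_pos'])*100).round(2))
E
```

```text
[ 0.54553274 -0.18572963  0.19979162] [[-0.988  0.156  0.003]
 [ 0.156  0.988 -0.   ]
 [-0.003  0.    -1.   ]] 0.04970937375551589
reset_left_top {'position': [227.4, 348.1], 'p': 0.68} [ 0.54735327 -0.16234132  0.087     ] [ 0.22  2.33 11.28]
reset_right_top {'position': [223.6, 275.4], 'p': 0.95} [ 0.53425504 -0.22326646  0.087     ] [ 0.56 -3.89 11.28]
estop_top {'position': [230.1, 186.6], 'p': 0.86} [ 0.52357067 -0.29122756  0.106     ] [  0.55 -10.77   9.37]
estop_top {'position': [225.1, 273.8], 'p': 0.57} [ 0.53045709 -0.2213651   0.106     ] [ 0.96 -3.76  9.37]
```

View pics/c6.png

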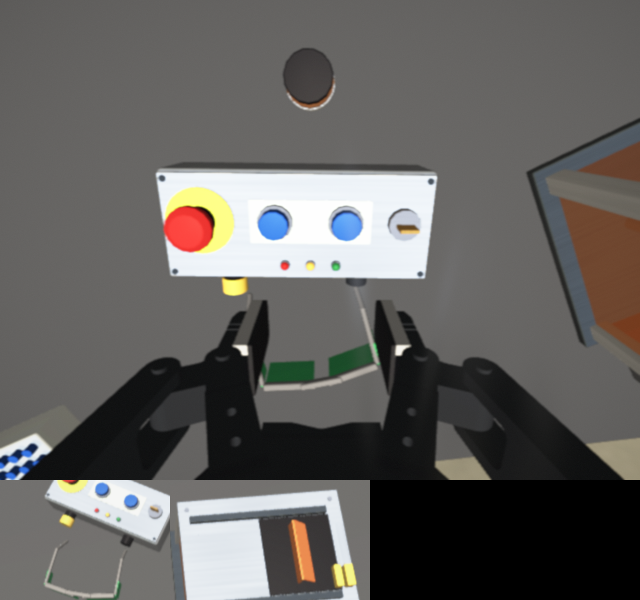

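Call:
apply_moves(
  steps=[0.4,-0.8,3,0,0,0,0.4,-0.8,7,0,0,0,0.4,-0.8,10,0,0,0,0.4,-0.8,12,0,0,0,0.4,-0.8,12.5,0,0,0,0.4,-0.8,12.5,0,0,0],
)

```text
clock: 14.22
ee_pos: [0.5393, -0.1943, 0.0738]
tool_rot: [[-0.987, 0.158, 0.001], [0.158, 0.987, -0.0], [-0.001, -0.0, -1.0]]
force: [0.2, -0.3, 1.3]
grip_width: 0.0497
grip_force: 0.0
```

```bash
python3 - <<'E'
from h import *
import cv2
s=arm.observe();R=np.array(s['tool_rot']);print(s['ee_pos'],R.round(3),s['grip_width'],s['force'])
a=arm.get_image('side');w=arm.get_image('wrist')
cv2.imwrite('pics/c7.png',np.vstack([w,np.hstack([a[140:260,130:290],np.zeros((120,480,3),np.uint8)])]))
for t,z in(('reset_left_top',.087),('reset_right_top',.087),('estop_top',.106)):
    for p in arm.pinpoint('wrist',t):
        P=wrist(p['position'],z,s);print(t,p,P,(R.T@(P-s['ee_pos'])*100).round(2))
E
```

```text
[ 0.53929505 -0.19427842  0.07377782] [[-0.987  0.158  0.001]
 [ 0.158  0.987 -0.   ]
 [-0.001 -0.    -1.   ]] 0.04970375715856148 [ 0.23115977 -0.30585632  1.32899842]
reset_left_top {'position': [304.2, 385.6], 'p': 0.59} [ 0.54702524 -0.1619766   0.087     ] [-0.25  3.31 -1.32]
reset_left_top {'position': [256.7, 302.7], 'p': 0.44} [ 0.51460825 -0.19935521  0.087     ] [ 2.36 -0.89 -1.32]
reset_right_top {'position': [302.1, 255.9], 'p': 0.88} [ 0.53527526 -0.22734636  0.087     ] [-0.13 -3.33 -1.32]
estop_top {'position': [320.3, 103.3], 'p': 0.73} [ 0.52375453 -0.29264093  0.106     ] [-0.02 -9.96 -3.22]
```

View pics/c7.png

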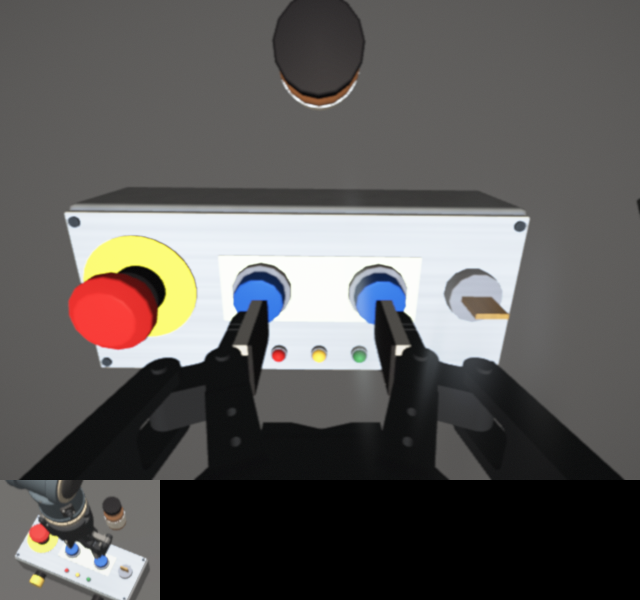

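Call:
apply_moves(
  steps=[-0.2,0,0.6,0,0,0,-0.2,0,1.1,0,0,0,-0.2,0,1.5,0,0,0,-0.2,0,1.7,0,0,0,-0.2,0,1.7,0,0,0],
)

```text
clock: 15.1
ee_pos: [0.5406, -0.1944, 0.0564]
tool_rot: [[-0.987, 0.158, -0.001], [0.158, 0.987, 0.0], [0.001, 0.0, -1.0]]
force: [-1.8, 0.5, 3.9]
grip_width: 0.0496
grip_force: 2.0
```

Call:
apply_moves(
  steps=[0,0,0.2,0,0,0,0,0,0.4,0,0,0,0,0,0.5,0,0,0,0,0,0.6,0,0,0,0,0,0.6,0,0,0],
)

```text
clock: 15.72
ee_pos: [0.5406, -0.1944, 0.0515]
tool_rot: [[-0.987, 0.158, -0.0], [0.158, 0.987, -0.0], [0.0, -0.0, -1.0]]
force: [-4.6, 1.3, 11.6]
grip_width: 0.0493
grip_force: 5.9
```

Call:
apply_moves(
  steps=[0,0,0.2,0,0,0,0,0,0.3,0,0,0,0,0,0.3,0,0,0],
)

```text
clock: 16.1
ee_pos: [0.5407, -0.1944, 0.0513]
tool_rot: [[-0.987, 0.158, -0.0], [0.158, 0.987, -0.001], [0.0, -0.001, -1.0]]
force: [-11.3, 2.9, 30.7]
grip_width: 0.0494
grip_force: 15.1
```

```bash
python3 - <<'E'
from h import *
import cv2
s=arm.observe();R=np.array(s['tool_rot']);print(R.T@s['force'],R.T@s['torque'])
w=arm.get_image('wrist');cv2.imwrite('pics/c8.png',w[150:400,50:560])
E
```

```text
[ 11.67076004   1.07213546 -30.6776269 ] [-0.3558763   2.49627029  0.02483321]
```

View pics/c8.png

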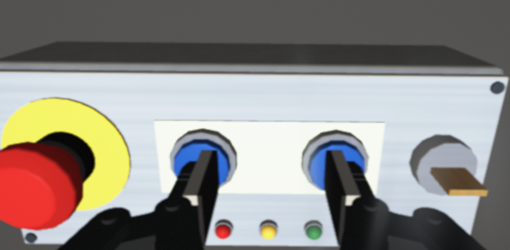

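Call:
apply_moves(
  steps=[0,0,0,0,0,0,0,0,0,0,0,0,0,0,0,0,0,0,0,0,0,0,0,0,0,0,0,0,0,0,0,0,0,0,0,0,0,0,0,0,0,0,0,0,0,0,0,0,0,0,0,0,0,0,0,0,0,0,0,0],
)

```text
clock: 17.4
ee_pos: [0.5407, -0.1944, 0.0513]
tool_rot: [[-0.987, 0.158, -0.0], [0.158, 0.987, -0.001], [0.0, -0.001, -1.0]]
force: [-10.9, 3.5, 30.0]
grip_width: 0.0496
grip_force: 15.1
```

Call:
apply_moves(
  steps=[0,0,0,0,0,0,0,0,0,0,0,0,0,0,0,0,0,0,0,0,0,0,0,0,0,0,0,0,0,0,0,0,0,0,0,0,0,0,0,0,0,0,0,0,0,0,0,0,0,0,0,0,0,0,0,0,0,0,0,0],
)

```text
clock: 18.65
ee_pos: [0.5406, -0.1944, 0.0513]
tool_rot: [[-0.987, 0.158, -0.0], [0.158, 0.987, -0.001], [0.0, -0.001, -1.0]]
force: [-10.4, 1.8, 30.4]
grip_width: 0.0495
grip_force: 15.1
```

Call:
apply_moves(
  steps=[0,0,0,0,0,0,0,0,0,0,0,0,0,0,-0.5,0,0,0,0,0,-1.2,0,0,0,0,0,-3,0,0,0,0,0,-6,0,0,0,0,0,-10,0,0,0,0,0,-14,0,0,0,0,0,-14,0,0,0],
)

```text
clock: 19.77
ee_pos: [0.5435, -0.1952, 0.1915]
tool_rot: [[-0.987, 0.158, 0.008], [0.158, 0.987, -0.002], [-0.009, -0.001, -1.0]]
force: [0.4, 0.9, -0.5]
grip_width: 0.0496
grip_force: 0.0
```

```bash
python3 - <<'E'
from h import *
s=arm.observe();print(s['clock'],s['ee_pos'],s['force'])
arm.get_image('wrist')
for t in('reset_left_top','reset_right_top','estop_top','bottle'):print(t,[wrist(p['position'],{'e':.106,'b':0}.get(t[0],.087),s) for p in arm.pinpoint('wrist',t)][:1])
arm.get_image('side');print(arm.pinpoint('side','hatch_ledge'))
print(arm.sign_off())
E
```

```text
19.775 [ 0.54345706 -0.19516239  0.19147941] [ 0.37495679  0.93494426 -0.46160415]
reset_left_top [array([ 0.54694383, -0.16321016,  0.087     ])]
reset_right_top [array([ 0.54002598, -0.22842399,  0.087     ])]
estop_top [array([ 0.5221797 , -0.29184463,  0.106     ])]
bottle [array([ 0.42603309, -0.18094773,  0.        ])]
[{'position': [267.4, 456.4], 'p': 0.8}]
the job is handed in; nothing more can be done
None
```

The job is handed in at about 20 s of the 51 s: the hatch is pushed shut against its stop, both blue buttons were held down together for about 2.7 s and released, the arm is drawn clear, and nothing else was touched.

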